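Scoop chill beads into the bowl

TASK

Use the scoop to transfer all five of the metal chill beads from the black tub into the steel bowl, then stand the scoop upright on the rubber mat, with its pan in the middle of the mat. Do not touch the beads with the gripper, keep the bowl standing on the bench, and leave everything else on the bench undisturbed.

Things in the scene. Friction and masses are not known exactly. Their poses are not given: they have to be found in the camera images.
- scoop: Steel scoop, 192 mm long, 0.22 kg, standing on its pan. Origin: centre of the pan's underside; x out of the open mouth, z up. Pan 76 mm long (x -38 to 38), 90 wide; back wall 40 high, side walls falling to nothing at the mouth. Flat floor 1.5 thick; tipped back 15 degrees it holds the beads, mouth down 40 degrees it pours. Black bar handle behind: x -54 to -154, z 75 to 95, 18 mm wide
- scoop_grip (a point): Middle of the scoop's handle bar, where to grip across its 18 mm width: x -90, z 85 mm from the scoop's origin
- scoop_mouth (a point): Middle of the front edge of the scoop's pan: x +38, z 1.5 mm from the scoop's origin
- tub: Black open rectangular tub, fixed to the bench, holding the beads: 240 mm long (its x), 114 wide (its y), 45 high, walls and floor 6 thick. Origin: centre of its underside. Inside 102 mm wide; flat floor from x -114 to +90 mm; from there a 35 degree ramp rises 17 mm to the foot of the upright far wall (inner face x +114). The beads start in that half
- bowl: Round open steel bowl, loose, 0.5 kg, 150 mm across its rim, 120 mm across the foot, 55 mm high, wall 3 mm, floor 4 mm thick. Origin: centre of its underside, z up
- mat: Square dark rubber mat on the bench, 170 x 170 mm, 4 mm thick, fixed. Origin: centre of its underside
- bead0_center (a point): Centre of metal bead 1 of five: a plain aluminium ball 27 mm across, 28 g (all are alike)
- bead1_center (a point): Centre of metal bead 2 of five: a plain aluminium ball 27 mm across, 28 g (all are alike)
- bead2_center (a point): Centre of metal bead 3 of five: a plain aluminium ball 27 mm across, 28 g (all are alike)
- bead3_center (a point): Centre of metal bead 4 of five: a plain aluminium ball 27 mm across, 28 g (all are alike)
- bead4_center (a point): Centre of metal bead 5 of five: a plain aluminium ball 27 mm across, 28 g (all are alike)
- dishes_low: Bystander, not to be disturbed: stack of three round culture dishes, 90 mm across, 45 mm high. Origin: underside, near its middle
- scanner: Bystander, not to be disturbed: black handheld barcode scanner lying flat, 163 mm long, 40 mm high. Origin: underside, near its middle
- pen: Bystander, not to be disturbed: marker pen lying flat, 130 mm long, 12 mm thick. Origin: underside, near its middle
- reagent: Bystander, not to be disturbed: amber glass bottle, 56 mm across, 90 mm high. Origin: underside, near its middle

How it is judged:
On the way, in this order (a step that is already met when the one before it is completed fails the run):
1. at least one bead lies in the scoop, lifted clear above the tub's rim (height (world z) of scoop above 0.05 m and ((x of bead0_center in the frame of scoop between -0.04 and 0.036 m and y of bead0_center in the frame of scoop between -0.045 and 0.045 m and z of bead0_center in the frame of scoop between 0.006 and 0.06 m) or (x of bead1_center in the frame of scoop between -0.04 and 0.036 m and y of bead1_center in the frame of scoop between -0.045 and 0.045 m and z of bead1_center in the frame of scoop between 0.006 and 0.06 m) or (x of bead2_center in the frame of scoop between -0.04 and 0.036 m and y of bead2_center in the frame of scoop between -0.045 and 0.045 m and z of bead2_center in the frame of scoop between 0.006 and 0.06 m) or (x of bead3_center in the frame of scoop between -0.04 and 0.036 m and y of bead3_center in the frame of scoop between -0.045 and 0.045 m and z of bead3_center in the frame of scoop between 0.006 and 0.06 m) or (x of bead4_center in the frame of scoop between -0.04 and 0.036 m and y of bead4_center in the frame of scoop between -0.045 and 0.045 m and z of bead4_center in the frame of scoop between 0.006 and 0.06 m))), for 0.2 s.
2. all five beads are in the bowl (horizontal distance between each of bead0_center, bead1_center, bead2_center, bead3_center, bead4_center and bowl below 0.07 m and z of bead0_center in the frame of bowl between 0.005 and 0.055 m and z of bead1_center in the frame of bowl between 0.005 and 0.055 m and z of bead2_center in the frame of bowl between 0.005 and 0.055 m and z of bead3_center in the frame of bowl between 0.005 and 0.055 m and z of bead4_center in the frame of bowl between 0.005 and 0.055 m), for 0.2 s.
At the end, for the whole second after the job is handed in: All five beads in the bowl (centres within 70 mm of its axis, below its rim), at rest; bowl upright on the bench (0.1 rad); scoop at rest, upright (0.12 rad) on the mat, pan centre within 45 mm of the mat centre (all of step 2 and linear speed of each of bead0, bead1, bead2, bead3, bead4 below 0.05 m/s and horizontal distance between scoop and mat below 0.045 m and height (world z) of scoop below 0.012 m and angle between scoop's own z axis and vertical below 0.12 rad and linear speed of scoop below 0.02 m/s and angle between bowl's own z axis and vertical below 0.1 rad and height (world z) of bowl below 0.01 m); the robot touches nothing.
It fails at once if the gripper touches a bead (contact force between any of bead0, bead1, bead2, bead3, bead4 and the fingers above 0.3 N or contact force between any of bead0, bead1, bead2, bead3, bead4 and the arm above 0.3 N).
It fails at once if a bystander is moved by more than 30 mm (distance of any of dishes_low, scanner, pen, reagent from where it was at the start of the episode above 0.03 m).
It also fails if it takes over 69 s, if anything falls off the work surface, if the arm or the gripper's body presses on something with over 40 N, if the wrist force passes 120 N, or if a joint passes its speed limit or range.

ROBOT

A 6-joint arm with a two-finger parallel gripper is mounted at the origin on the work surface. World frame = base frame: x ahead of the robot, y to its left, z up, the work surface at z = 0. Lengths are in m, angles in rad, forces in N, time in s.
With the tool pointing down it reaches from about 0.275 to 0.825 m from the base axis. Payload 4.9 kg.
Tool frame: the origin (TCP) lies midway between the tips of the shut fingers; the grasp point (between the pads) lies ctrl.grip_depth behind it (ctrl.grip_depth is the distance from the TCP to the grasp point, in m); z points along the fingers, y is the line along which they close (so a half turn about z gives the same grasp; the last joint's range is limited). The gripper opens to 85 mm and grips with 20 to 120 N. Pads are 22 mm wide; open, the fingers measure 114 mm over their backs; the gripper's body (76 mm by 85 mm) begins 54 mm behind the grasp point. The pads swing forward as they close: fully open they stand 13 mm farther back than shut.
Start: joints at [-1.426, 0.326, -0.193, 1.052, 0, 1.437], TCP at [0.151, -0.529, 0.231] pointing down, gripper open.
Joint ranges: [-2.65, 2.65], [-0.97, 1.79], [-1.3, 1.35], [-1.93, 2.1], [-1.47, 1.37], [-3.14, 3.14]. Speed limits (rad/s): [2.57, 2.57, 3.14, 3.14, 3.14, 3.14].

INTERFACE

Orientations are given as a unit quaternion [w, x, y, z].
In Python, from bench import ctrl gives the robot as it stands.
- The arm moves only by the tool play_rows, never from a script. Its argument "plan" is one flat list of numbers, 7 for each row, row after row: the shift along the tool's x, y, z as a fraction of full scale, then the turn, a rotation vector about the tool's x, y, z as a fraction of full scale, then the closure, from -1 (fully open) to 1 (shut). A call has 1 to 12 rows; each row shifts and turns the commanded pose from where the row before left it, along the tool's axes as they then stand; what a row does not reach is not made up. Full scale, the value 1, is 1 m for a shift and 120 degrees for a turn. A row lasts 1/8 s, in which the tool goes at most 62.5 mm and 10.7 degrees, less where a joint would pass 70% of its speed; a pose out of reach is approached as far as the arm can. A call with a number of a shift or a turn outside -1 to 1 is refused whole. A call with a gripper value outside its range is refused whole. The fingers move at their own pace and stop on an object; the grip force is fixed at half the most. Time passes only in rows, so rows that do not move let the fingers close. It gives the time, the measured TCP pose, the force, the opening and the grip force at its end, in the units of the state.
- ctrl.sense(): the state, without advancing time (a new reading comes with each control period).
- ctrl.capture(name): name is "scene" or "top"; returns the picture (384x512x3 uint8, red, green, blue); there is no depth.
- ctrl.camera_info(name): a dict with "vfov" (degrees; the focal length in pixels is half the picture's height over the tangent of half this angle, whatever the lens; pixels are square), "cx", "cy" (the principal point, pixels), "k1" (the pictures are not rectified: a ray, as slopes to the right and down, at radius r is drawn at 1 + k1 r^2 times it, then the intrinsics apply), "pose" (4x4, takes a point from camera to world coordinates). Camera axes: x right, y up, looking along -z (the intrinsics and any distortion apply to the point x, -y, -z); pixel columns grow to the right and rows downward; lengths in m; the calibration is good to about 2 mm. A picture is of the moment at which its call begins. camera_info takes no time and is no camera call.
- ctrl.job_done(): hands the job in; it is judged then, once.
The state is a dict: "clock": time; "q": joint angles; "joint_velocities": joint speeds; "tau": joint torques, N m; "tcp_pos": TCP position; "ee_rot": TCP orientation; "force": force on the tool from outside, world axes, zero at the start; "wrist_torque": the same for the moment, N m; "gripper_width": finger opening in m; "gripper_force": force on a finger pad.
Only numpy, scipy, OpenCV 4.12 (cv2) and the standard library are available. Lean on these libraries where they do the work, as an engineer would, in place of code of your own. Each camera call takes 0.05 s, during which the arm holds its last target. There are 200 camera calls.

## Working session

There is one attempt and no reset: what is moved stays moved. The work goes in short steps, Python scripts to look and compute and a tool call to move; the robot and the scene stay as the last step left them, time stands still between calls to the robot, and variables do not carry over. Pictures are saved under pics/ and viewed, at most 10 in all, crops included, and the job is handed in when it is done.

Besides the shell and the picture viewer there is one more tool, called after "Call:" in YAML: its name, and indented under it one key for each argument. play_rows: Moves the arm, as the interface text tells. Its arguments: {"type":"object","properties":{"plan":{"type":"array","items":{"type":"number","minimum":-1,"maximum":1}}},"required":["plan"]}

```bash
ls; mkdir -p pics; python3 - <<'E'
from bench import ctrl
import cv2,numpy as np
print(ctrl.sense(), ctrl.grip_depth)
for n in("scene","top"):
    im=ctrl.capture(n); cv2.imwrite(f"pics/{n}0.png",cv2.resize(im[:,:,::-1],(800,600),interpolation=cv2.INTER_CUBIC)); np.save(f"pics/{n}0.npy",im)
    print(n,ctrl.camera_info(n))
E
```

```text
pics
{'clock': 0.0, 'q': array([-1.42620559e+00,  3.26966208e-01, -1.93599310e-01,  1.05199576e+00,
        1.38479644e-05,  1.43659978e+00]), 'joint_velocities': array([ 4.51208611e-04, -3.80544558e-04, -1.28738730e-03, -5.28864949e-06,
       -2.52861595e-04,  6.01517365e-04]), 'tau': array([ 5.48602493e-04, -4.43399227e+01,  2.62437594e+01,  1.55291695e-02,
        4.18234237e-06, -1.53052600e-06]), 'tcp_pos': array([ 0.15128569, -0.528171  ,  0.23048382]), 'ee_rot': array([-8.82501180e-04,  9.90300043e-01,  1.38942602e-01,  2.33758738e-06]), 'force': array([ 0.45488145, -0.39168893, -0.33551049]), 'wrist_torque': array([-0.09732846,  0.01994679,  0.0152144 ]), 'gripper_force': 0.0, 'gripper_width': 0.08558901680998598} 0.0187
scene {'vfov': 53.15664389909305, 'cx': 252.62255671098964, 'cy': 191.09998940449645, 'k1': -0.0993064689252737, 'pose': array([[-0.60577278, -0.41960318,  0.67599741,  1.24158832],
       [ 0.79555009, -0.30682955,  0.52245161,  0.46784145],
       [-0.01180638,  0.85427677,  0.51968434,  0.66442923],
       [ 0.        ,  0.        ,  0.        ,  1.        ]])}
top {'vfov': 44.063484615458314, 'cx': 257.5800149387902, 'cy': 191.9805250604317, 'k1': -0.18049663411911893, 'pose': array([[-0.00265007,  0.99074965, -0.13567645,  0.3369167 ],
       [-0.99999096, -0.00217429,  0.00365478, -0.069902  ],
       [ 0.00332597,  0.13568491,  0.99074646,  1.50334211],
       [ 0.        ,  0.        ,  0.        ,  1.        ]])}
```

View pics/top0.png

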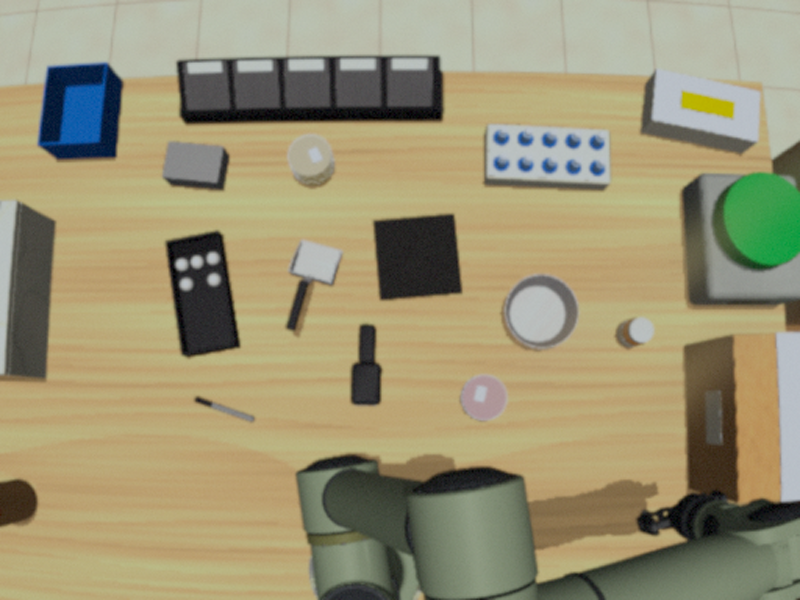

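View pics/scene0.png

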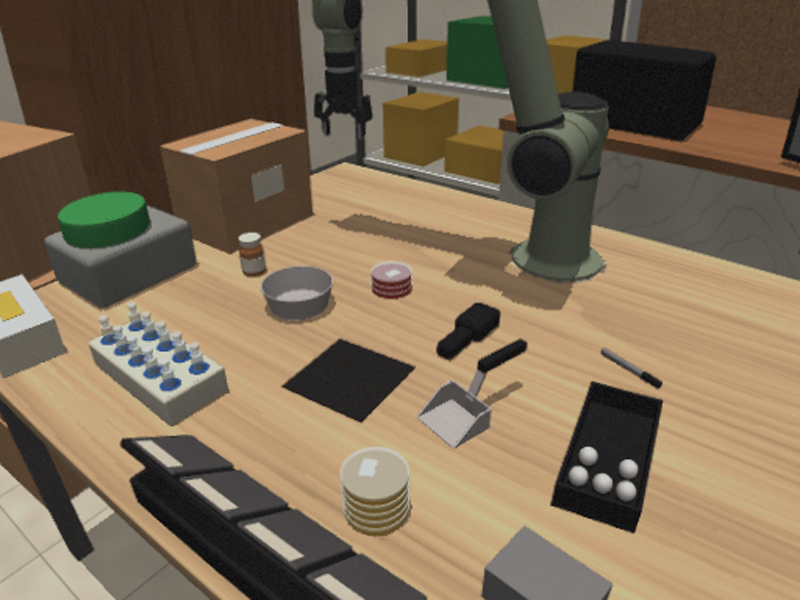

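The top view (800x600) shows the tub at about (203,294) with five beads at its far end, the scoop pan at (316,262) with its handle running to (292,330), the mat at (418,256) and the bowl at (540,312). The scene view agrees: the scoop mouth points away from the robot.

```bash
cat > h.py <<'E'
import numpy as np, cv2
from bench import ctrl
def K(i):
    f=192/np.tan(np.radians(i["vfov"]/2)); return np.array([[f,0,i["cx"]],[0,f,i["cy"]],[0,0,1]]),np.array([i["k1"],0,0,0.])
def ray(n,px):
    i=ctrl.camera_info(n); k,d=K(i); u=cv2.undistortPoints(np.array(px,float).reshape(-1,1,2),k,d)[:,0]
    P=i["pose"]; return P[:3,3], np.c_[u[:,0],-u[:,1],-np.ones(len(u))]@P[:3,:3].T
def plane(n,px,z):
    o,r=ray(n,px); return (o+r*((z-o[2])/r[:,2])[:,None])[:,:2]
def proj(n,pts):
    i=ctrl.camera_info(n); k,d=K(i); P=i["pose"]; c=(np.array(pts,float).reshape(-1,3)-P[:3,3])@P[:3,:3]
    return cv2.projectPoints(c*[1,-1,-1],np.zeros(3),np.zeros(3),k,d)[0][:,0]
def blobs(mask,amin=30):
    cs,_=cv2.findContours(mask.astype(np.uint8),cv2.RETR_EXTERNAL,cv2.CHAIN_APPROX_NONE)
    return [c[:,0].astype(float) for c in cs if cv2.contourArea(c)>=amin]
def rect(p):
    (c,s,a)=cv2.minAreaRect((p*1000).astype(np.float32)); b=cv2.boxPoints((c,s,a))
    e=b[1]-b[0] if np.linalg.norm(b[1]-b[0])>np.linalg.norm(b[2]-b[1]) else b[2]-b[1]
    e=e if e[0]>0 else -e
    return np.round(c,1),np.round(s,1),round(float(np.degrees(np.arctan2(e[1],e[0]))),1)
def beads(n,im,z=.0195,roi=None,thr=110):
    m=(im.min(2)>thr)
    if roi is not None:
        q=np.zeros(m.shape,np.uint8); cv2.fillPoly(q,[np.int32(proj(n,roi))],1); m&=q>0
    return [(np.round(plane(n,[c.mean(0)],z)[0]*1000,1),round(cv2.contourArea(c.astype(np.float32)))) for c in blobs(m,8)]
E
python3 - <<'E'
from h import *
im=np.load("pics/top0.npy"); dark=(im.max(2)<60)
for c in blobs(dark,60):
    m=c.mean(0)*1.5625
    if 120<m[1]<420 and m[0]<680:
        print(np.round(m), *[(z,*rect(plane("top",c,z))) for z in (.004,.045,.095)])
# bead whites
o=[np.array(c) for c in ((168,240),(222,232),(240,348),(182,356))]
q=np.zeros(dark.shape,np.uint8); cv2.fillPoly(q,[np.int32(np.array(o)/1.5625)],1)
for c in blobs((im.min(2)>110)&(q>0),8): print("bead",plane("top",[c.mean(0)],.0195)*1000,len(c))
ims=np.load("pics/scene0.npy")
# bowl: greyish low saturation
hsv=cv2.cvtColor(im,cv2.COLOR_RGB2HSV)
g=(hsv[...,1]<50)&(hsv[...,2]>60)
for c in blobs(g,100):
    m=c.mean(0)*1.5625
    if (270<m[0]<350 and 230<m[1]<300) or (490<m[0]<590 and 260<m[1]<360): print("grey",m,[(z,*rect(plane("top",c,z))) for z in (.0,.055)])
    if 490<m[0]<590 and 260<m[1]<360: print(cv2.minEnclosingCircle((plane("top",c,.055)*1000).astype(np.float32)))
E
```

```text
[366. 366.] (0.004, array([412. ,  -0.6]), array([151.7,  50.5]), 0.0) (0.045, array([410. ,  -2.5]), array([147.6,  49.2]), 0.0) (0.095, array([407.5,  -4.8]), array([142.5,  47.5]), 0.0)
[297. 304.] (0.004, array([534.1, 140. ]), array([13.6, 97.4]), -15.3) (0.045, array([528.7, 134.3]), array([13.2, 94.8]), -15.3) (0.095, array([522.2, 127.3]), array([12.8, 91.5]), -15.3)
[202. 294.] (0.004, array([558. , 340.6]), array([244.5, 118.4]), 10.5) (0.045, array([551.9, 329.3]), array([237.8, 115.1]), 10.5) (0.095, array([544.5, 315.7]), array([229.6, 111.2]), 10.5)
[417. 256.] (0.004, array([ 633.8, -105.2]), array([161.1, 162. ]), -85.2) (0.045, array([ 625.7, -104.2]), array([156.7, 157.6]), -85.2) (0.095, array([ 615.8, -103. ]), array([151.3, 152.2]), -85.2)
[205. 177.] (0.004, array([802.4, 349. ]), array([ 65.8, 133.6]), -64.1) (0.045, array([789.7, 337.5]), array([ 64. , 129.9]), -64.1) (0.095, array([774.2, 323.6]), array([ 61.8, 125.5]), -64.1)
bead [[575.65028864 371.14769377]] 21
bead [[584.58581024 312.62786475]] 20
bead [[616.98855392 382.72425504]] 21
bead [[622.070702   350.36080393]] 22
bead [[629.61212818 316.86388819]] 21
grey [541.20501894 310.79545455] [(0.0, array([ 519.9, -361.7]), array([152.2, 151.2]), 44.4), (0.055, array([ 513.2, -351. ]), array([146.6, 145.7]), 44.4)]
((513.707763671875, -349.5787353515625), 75.21195983886719)
grey [315.24671053 261.85855263] [(0.0, array([621.2, 107.6]), array([96.9, 85.3]), 73.4), (0.055, array([610.8, 101.1]), array([93.4, 82.2]), 73.4)]
```

Call:
play_rows:
  plan: [0,0,0,0,0,-0.0885,-1,0,0,0,0,0,-0.0885,-1,0,0,0,0,0,-0.0885,-1,0,0,0,0,0,-0.0885,-1,0,0,0,0,0,-0.0885,-1,0,0,0,0,0,-0.0885,-1,0,0,0,0,0,-0.0885,-1,0,0,0,0,0,-0.0885,-1,0,0,0,0,0,-0.0885,-1,0,0,0,0,0,-0.0885,-1,0,0,0,0,0,-0.0885,-1,0,0,0,0,0,-0.0885,-1]

```text
clock: 1.6
tcp_pos: [0.1513, -0.5284, 0.2308]
ee_rot: [-0.0, 0.311, 0.95, 0.0]
force: [-0.6, -0.3, -0.5]
gripper_width: 0.0854
gripper_force: 0.0
```

Call:
play_rows:
  plan: [0,0,0,0,0,-0.0885,-1,0,0,0,0,0,-0.0885,-1,-0.015,0.056,0,0,0,0,-1,-0.015,0.056,0,0,0,0,-1,-0.015,0.056,0,0,0,0,-1,-0.015,0.056,0,0,0,0,-1,-0.015,0.056,0,0,0,0,-1,-0.015,0.056,0,0,0,0,-1,-0.015,0.056,0,0,0,0,-1,-0.015,0.056,0,0,0,0,-1,-0.015,0.056,0,0,0,0,-1,-0.015,0.056,0,0,0,0,-1]

```text
clock: 3.1
tcp_pos: [0.4448, -0.0266, 0.2312]
ee_rot: [0.0, 0.133, 0.991, -0.0]
force: [0.8, -0.8, 0.5]
gripper_width: 0.0855
gripper_force: 0.0
```

```bash
cat >> h.py <<'E'
from scipy.spatial.transform import Rotation as R
def pose():
    s=ctrl.sense(); q=s["ee_rot"]; return s, R.from_quat([q[1],q[2],q[3],q[0]]).as_matrix()
def Rt(yaw,pitch=0):
    "tool rotation: scoop heading yaw (tool x backwards), pitch>0 mouth down (deg)"
    Rs=R.from_euler("zy",[yaw,pitch],degrees=True)   # scoop frame
    return (Rs*R.from_matrix([[-1,0,0],[0,1,0],[0,0,-1]])).as_matrix()
def to(p,Rtgt):
    "shift (m, tool axes) and turn (units of 120 deg, tool axes) from here"
    s,Rn=pose(); d=Rn.T@(np.array(p)-s["tcp_pos"]); w=R.from_matrix(Rn.T@Rtgt).as_rotvec(degrees=True)/120
    print("t",round(s["clock"],2),"tcp",np.round(s["tcp_pos"],4),"shift",np.round(d,4),"turn",np.round(w,4),"w",round(s["gripper_width"],4),"F",np.round(s["force"],1)); return d,w
E
python3 - <<'E'
from h import *
to([.5357,.1236,.085-.0187],Rt(-15.3)); print(np.round(ctrl.sense()["q"],2))
# tub rim lines: top view gives the +y and +x sides, scene gives the -x, -y sides
a=np.radians(10.5); U=np.array([[np.cos(a),np.sin(a)],[-np.sin(a),np.cos(a)]])
for n in("top","scene"):
    im=np.load(f"pics/{n}0.npy"); best=None
    want=proj(n,[[.552,.33,.03]])[0]
    for c in blobs(im.max(2)<(70 if n=="top" else 60),400):
        if np.linalg.norm(c.mean(0)-want)<25:
            p=plane(n,c,.045)@U.T; ctr=(p.max(0)+p.min(0))/2
            print(n,rect(p@U))
            for ax,nm in((0,"x"),(1,"y")):
                o=1-ax; lo,hi=p[:,o].min(),p[:,o].max(); m=(p[:,o]>lo+.15*(hi-lo))&(p[:,o]<hi-.15*(hi-lo))
                for sg in(1,-1):
                    v=p[m&((p[:,ax]-ctr[ax])*sg>0)]; ft=np.polyfit(v[:,o],v[:,ax],1); r=v[:,ax]-np.polyval(ft,v[:,o])
                    print(n,nm,sg,"median",round(np.median(v[:,ax])*1000,1),"slope deg",round(np.degrees(ft[0]),2),"rms",round(r.std()*1000,2))
print("nom centre tub frame",U@[.552,.33])
E
```

```text
t 3.1 tcp [ 0.4448 -0.0266  0.2312] shift [-0.0479  0.1689  0.1649] turn [-0.0001  0.0001 -0.0003] w 0.0855 F [ 0.8 -0.8  0.5]
[-0.23  0.13 -0.45  0.99 -0.    0.04]
top (array([551.9, 329.5]), array([238.9, 116. ]), 10.6)
top x 1 median 720.8 slope deg -0.45 rms 0.91
top x -1 median 485.0 slope deg -0.06 rms 0.94
top y 1 median 280.0 slope deg 0.05 rms 0.94
top y -1 median 167.3 slope deg 0.37 rms 0.95
scene (array([577.3, 339.8]), array([275.1, 112. ]), 10.7)
scene x 1 median 765.4 slope deg 0.63 rms 0.82
scene x -1 median 494.9 slope deg 0.44 rms 1.19
scene y 1 median 283.3 slope deg 0.22 rms 0.63
scene y -1 median 174.3 slope deg -0.05 rms 0.63
nom centre tub frame [0.60289443 0.22388011]
```

Call:
play_rows:
  plan: [-0.016,0.0563,0,0,0,0,-1,-0.016,0.0563,0,0,0,0,-1,-0.016,0.0563,0,0,0,0,-1,0,0,0.05,0,0,0,-1,0,0,0.05,0,0,0,-1,0,0,0.04,0,0,0,-1,0,0,0.025,0,0,0,-1,0,0,0,0,0,0,-1]

```text
clock: 4.1
tcp_pos: [0.5329, 0.1215, 0.0641]
ee_rot: [-0.003, 0.134, 0.991, -0.001]
force: [-0.6, -0.5, 0.7]
gripper_width: 0.0854
gripper_force: 0.0
```

```bash
cat >> h.py <<'E'
def tub(c,yaw):
    a=np.radians(yaw); ex=np.array([np.cos(a),np.sin(a)]); ey=np.array([-ex[1],ex[0]])
    f=lambda x,y,z:[*(np.array(c)+ex*x+ey*y),z]
    return f
E
python3 - <<'E'
from h import *
to([.5357,.1236,.085-.0187],Rt(-15.3))
a=np.radians(10.5); U=np.array([[np.cos(a),np.sin(a)],[-np.sin(a),np.cos(a)]])
f=tub(U.T@[.604,.225],10.5)
out=[]
for n in("top","scene"):
    im=np.load(f"pics/{n}0.npy"); w=proj(n,[f(0,0,.03)])[0]; s=6 if n=="top" else 4
    x0,y0=np.int32(w-[400/2/s,600/2/s])
    big=cv2.resize(im[y0:y0+600//s,x0:x0+400//s][:,:,::-1],(400//s*s,600//s*s),interpolation=cv2.INTER_NEAREST)
    big=np.clip(big.astype(float)*1.8,0,255).astype(np.uint8)
    for X,Y,z,col in((120,57,.045,(0,0,255)),(114,51,.045,(0,255,0)),(120,57,0,(255,100,0))):
        p=proj(n,[f(sx*X/1000,sy*Y/1000,z) for sx,sy in((1,1),(1,-1),(-1,-1),(-1,1))])
        cv2.polylines(big,[np.int32((p-[x0,y0]+.5)*s)],True,col,1)
    b=np.zeros((600,400,3),np.uint8); b[:big.shape[0],:big.shape[1]]=big; out.append(b)
cv2.imwrite("pics/tubchk.png",np.hstack(out))
E
```

```text
t 4.1 tcp [0.5329 0.1215 0.0641] shift [-0.0021  0.0027 -0.0022] turn [-0.0009 -0.0024 -0.0004] w 0.0854 F [-0.6 -0.5  0.7]
```

View pics/tubchk.png

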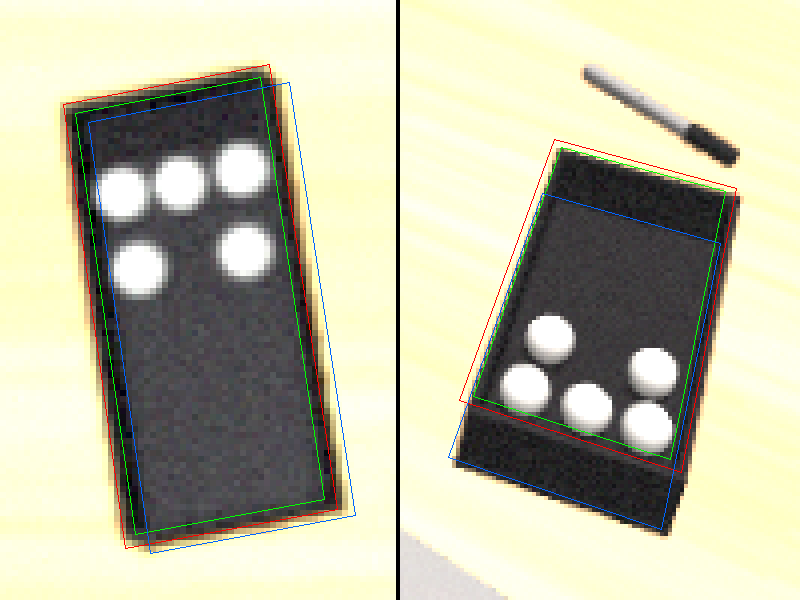

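The overlay of my tub estimate (red rim, green inner edge) matches the top-view outline to about 1–2 mm. The scene view has it about 1 px off, within calibration. The pen lies beyond the near end of the tub. Closing on the handle now.

Call:
play_rows:
  plan: [0,0,-0.002,0,0,0,1,0,0,0,0,0,0,1,0,0,0,0,0,0,1,0,0,0,0,0,0,1,0,0,0,0,0,0,1,0,0,0,0,0,0,1,0,0,0,0,0,0,1,0,0,0,0,0,0,1]

```text
clock: 5.1
tcp_pos: [0.5355, 0.122, 0.0689]
ee_rot: [0.0, 0.133, 0.991, 0.0]
force: [-2.0, 1.9, 6.7]
gripper_width: 0.0173
gripper_force: 60.4
```

Call:
play_rows:
  plan: [0,0,-0.02,0,0,0,1,0,0,-0.04,0,0,0,1,0,0,-0.04,0,0,0,1,0,0,0,0,0,0,1,0,0,0,0,0,0,1]

```text
clock: 5.72
tcp_pos: [0.5341, 0.1215, 0.167]
ee_rot: [-0.001, 0.134, 0.991, -0.0]
force: [-0.3, -0.1, -3.2]
gripper_width: 0.0169
gripper_force: 59.2
```

```bash
python3 - <<'E'
from h import *
to([.5357,.1236,.085-.0187],Rt(-15.3))
s,Rn=pose(); print(np.round(Rn,3), s["gripper_force"])
out=[]
# predicted scoop outline from the tool pose (grip at x-90,z85)
Rs=Rn@np.diag([-1,1,-1]); org=s["tcp_pos"]-Rn[:,2]*.0187-Rs@[-.09,0,.085]
print("scoop org pred",org)
for n,sc in(("top",5),("scene",3)):
    im=ctrl.capture(n); np.save(f"pics/{n}1.npy",im); w=proj(n,[org])[0]; x0,y0=np.int32(w-[200/sc,300/sc])
    b=cv2.resize(im[y0:y0+600//sc,x0:x0+400//sc][:,:,::-1],(400,600),interpolation=cv2.INTER_CUBIC)
    L=lambda P:np.int32((proj(n,[org+Rs@np.array(p)/1000 for p in P])-[x0,y0]+.5)*sc)
    cv2.polylines(b,[L([(38,45,0),(38,-45,0),(-38,-45,0),(-38,45,0)])],True,(0,0,255),1)
    cv2.polylines(b,[L([(38,45,0),(-38,45,40),(-38,-45,40),(38,-45,0)])],False,(0,200,0),1)
    cv2.polylines(b,[L([(-54,9,95),(-54,-9,95),(-154,-9,95),(-154,9,95)])],True,(255,0,255),1)
    out.append(b)
cv2.imwrite("pics/grasp.png",np.hstack(out))
# bead triangulation offset
t=[ (575.7,371.1),(584.6,312.6),(617,382.7),(622.1,350.4),(629.6,316.9)]
im=np.load("pics/scene0.npy"); f=tub([.5529,.3313],10.5)
for r in beads("scene",im,roi=[f(.113,.05,.045),f(.113,-.05,.045),f(-.113,-.05,.045),f(-.113,.05,.045)]): print(r)
E
```

```text
t 5.72 tcp [0.5341 0.1215 0.167 ] shift [-0.0012  0.0025  0.1007] turn [-0.0004 -0.001  -0.0005] w 0.0169 F [-0.3 -0.1 -3.2]
[[-0.964  0.265 -0.002]
 [ 0.265  0.964 -0.   ]
 [ 0.002 -0.001 -1.   ]] 59.21864926815033
scoop org pred [0.62077727 0.09767337 0.10051929]
(array([614.8, 381.5]), 82)
(array([619.9, 348.9]), 76)
(array([626.7, 316.2]), 77)
(array([573.4, 370.1]), 74)
(array([582.8, 311.8]), 68)
```

View pics/grasp.png

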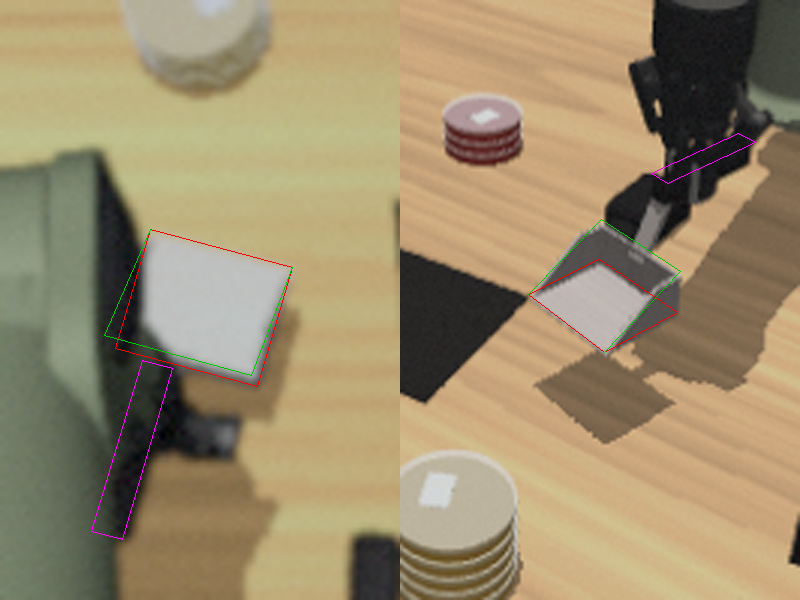

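The overlay of the predicted scoop pose matches both views (mouth corners at (150,230) and (292,267) in the left crop), so the grasp is true. Next I move over the tub's near half.

Call:
play_rows:
  plan: [0.0346,0.0285,0,0,0,0,1,0.0346,0.0285,0,0,0,0,1,0.0346,0.0285,0,0,0,0,1,0.0346,0.0285,0,0,0,0,1,0.0346,0.0285,0,0,0,0,1,0,0,0,0,0,-0.0717,1,0,0,0,0,0,-0.0717,1,0,0,0,0,0,-0.0717,1,0,0,0,0,0,0,1]

```text
clock: 6.95
tcp_pos: [0.4052, 0.3045, 0.167]
ee_rot: [-0.001, -0.09, 0.996, -0.001]
force: [0.4, 0.6, -3.3]
gripper_width: 0.0169
gripper_force: 59.4
```

```bash
cat >> h.py <<'E'
def tcp_for(x,y,z,yaw,pitch=0,c=(.5527,.3323),g=(-.09,0,.0876),frame=True):
    "TCP + tool rot for scoop origin at (x,y,z): tub frame if frame, else world"
    p=np.array(tub(c,10.5)(x,y,z)) if frame else np.array([x,y,z])
    Rm=Rt(yaw,pitch); Rs=Rm@np.diag([-1,1,-1.]); return p+Rs@np.array(g)+Rm[:,2]*.0187, Rm
def scoop_now(g=(-.09,0,.0876)):
    s,Rn=pose(); Rs=Rn@np.diag([-1,1,-1.]); o=s["tcp_pos"]-Rn[:,2]*.0187-Rs@np.array(g); return o,Rs
def overlay(name,views=(("top",5),("scene",3)),at=None,bowl=None):
    o,Rs=scoop_now(); out=[]
    for n,sc in views:
        im=ctrl.capture(n); np.save(f"pics/{name}_{n}.npy",im); w=proj(n,[o if at is None else at])[0]; x0,y0=np.int32(w-[200/sc,300/sc]); x0,y0=max(x0,0),max(y0,0)
        b=cv2.resize(im[y0:y0+600//sc,x0:x0+400//sc][:,:,::-1],(400,600),interpolation=cv2.INTER_CUBIC)
        L=lambda P:np.int32((proj(n,P)-[x0,y0]+.5)*sc)
        S=lambda P:L([o+Rs@np.array(p)/1000 for p in P])
        cv2.polylines(b,[S([(38,45,0),(38,-45,0),(-38,-45,0),(-38,45,0)])],True,(0,0,255),1)
        f=tub((.5527,.3323),10.5)
        cv2.polylines(b,[L([f(.114,.051,.045),f(.114,-.051,.045),f(-.114,-.051,.045),f(-.114,.051,.045)])],True,(0,255,0),1)
        out.append(b)
    cv2.imwrite(f"pics/{name}.png",np.hstack(out))
E
python3 - <<'E'
from h import *
p,Rm=tcp_for(-.06,0,.007,10.5); to(p,Rm); overlay("over")
E
```

```text
t 6.95 tcp [0.4052 0.3045 0.167 ] shift [-0.0003  0.0006  0.0911] turn [-0.0004 -0.0012 -0.0011] w 0.0169 F [ 0.4  0.6 -3.3]
```

View pics/over.png

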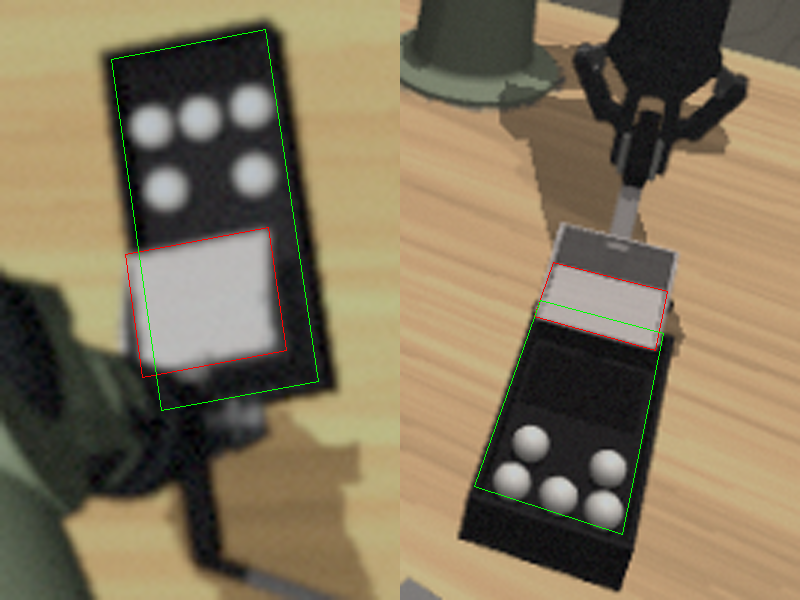

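Pan mouth edge coincides with the prediction, and the pan sits between the tub walls. Descending.

Call:
play_rows:
  plan: [0,0,0.04,0,0,0,1,0,0,0.025,0,0,0,1,0,0,0.015,0,0,0,1,0,0,0.005,0,0,0,1,0,0,0.004,0,0,0,1,0,0,0,0,0,0,1,0,0,0,0,0,0,1]

```text
clock: 7.92
tcp_pos: [0.4066, 0.3052, 0.0799]
ee_rot: [0.001, -0.091, 0.996, 0.0]
force: [0.7, -0.6, -3.2]
gripper_width: 0.0169
gripper_force: 59.3
```

```bash
python3 - <<'E'
from h import *
p,Rm=tcp_for(-.06,0,.006,10.5); to(p,Rm); print(ctrl.sense()["wrist_torque"])
E
```

```text
t 7.92 tcp [0.4066 0.3052 0.0799] shift [ 0.0014 -0.      0.005 ] turn [ 0.0002  0.0006 -0.0003] w 0.0169 F [ 0.7 -0.6 -3.2]
[-0.02324839  0.19828753 -0.01937619]
```

Call:
play_rows:
  plan: [0,0,0.002,0,0,0,1,0,0,0.002,0,0,0,1,0,0,0.001,0,0,0,1,0,0,0,0,0,0,1]

```text
clock: 8.43
tcp_pos: [0.4061, 0.305, 0.0753]
ee_rot: [0.0, -0.091, 0.996, 0.0]
force: [-3.3, -2.0, 8.1]
gripper_width: 0.0174
gripper_force: 60.8
```

Call:
play_rows:
  plan: [-0.01,0,0,0,0,0,1,-0.01,0,0,0,0,0,1,-0.01,0,0,0,0,0,1,-0.01,0,0,0,0,0,1,-0.01,0,0,0,0,0,1,-0.01,0,0,0,0,0,1,-0.01,0,0,0,0,0,1,-0.01,0,0,0,0,0,1,-0.01,0,0,0,0,0,1,-0.01,0,0,0,0,0,1,0,0,0,0,0,0,1,0,0,0,0,0,0,1]

```text
clock: 9.93
tcp_pos: [0.5053, 0.3235, 0.0752]
ee_rot: [0.001, -0.091, 0.996, 0.0]
force: [-1.3, 0.4, 6.0]
gripper_width: 0.0169
gripper_force: 60.4
```

```bash
python3 - <<'E'
from h import *
p,Rm=tcp_for(.052,0,.006,10.5); to(p,Rm); overlay("push",at=[.62,.34,.03])
E
```

```text
t 9.93 tcp [0.5053 0.3235 0.0752] shift [-0.0102 -0.      0.0003] turn [ 0.0002  0.001  -0.0003] w 0.0169 F [-1.3  0.4  6. ]
```

View pics/push.png

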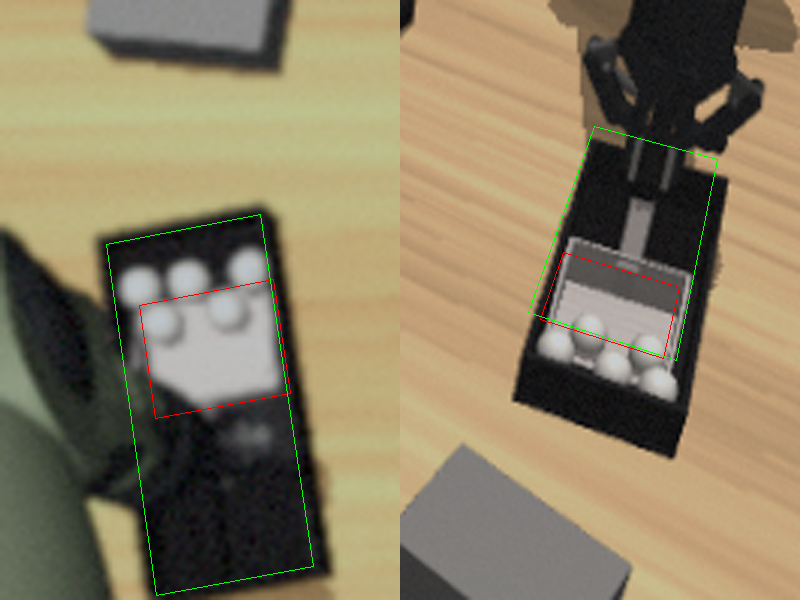

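Two beads are in the pan and three stand between the lip and the ramp. The scene crop is clipped at the picture edge, so I ignore its overlay. I'll push to the ramp foot, then tilt back while following the ramp.

```bash
cat >> h.py <<'E'
def rows(path,start=None):
    "path: list of (p,R); prints per-row shift and turn in tool units"
    s,Rn=pose(); p0,R0=(s["tcp_pos"],Rn) if start is None else start
    for p,Rm in path:
        print(np.round(R0.T@(p-p0),4),np.round(R.from_matrix(R0.T@Rm).as_rotvec(degrees=True)/120,4)); p0,R0=p,Rm
E
python3 - <<'E'
from h import *
def w(th,xm,zb=.0065):
    t=np.radians(th); xb=xm-.076*np.cos(t); return tcp_for(xb+.038*np.cos(t),0,zb+.038*np.sin(t),10.5,-th)
P=[w(0,.085),w(0,.090)]
for th in (2,4,6,8,10): P.append(w(th,min(.111,.090+.076*np.sin(np.radians(th))/np.tan(np.radians(35)))))
P+= [w(13,.111),w(16,.111),w(18,.111)]
rows(P)
E
```

```text
[-0.0052 -0.     -0.0002] [ 0.0002  0.001  -0.0003]
[-0.005 -0.     0.   ] [0. 0. 0.]
[-0.0015  0.0004  0.0018] [ 0.003  -0.0164 -0.    ]
[-0.0016  0.0004  0.0019] [ 0.003  -0.0164  0.    ]
[-0.0017  0.0004  0.0021] [ 0.003  -0.0164 -0.    ]
[-0.0017  0.0004  0.0022] [ 0.003  -0.0164  0.    ]
[-0.0018  0.0004  0.0024] [ 0.003  -0.0164  0.    ]
[0.0006 0.0006 0.0032] [ 0.0046 -0.0246 -0.    ]
[0.0025 0.0006 0.003 ] [ 0.0046 -0.0246  0.    ]
[0.0016 0.0004 0.002 ] [ 0.003  -0.0164 -0.    ]
```

Call:
play_rows:
  plan: [-0.005,0,0,0,0,0,1,-0.005,0,0,0,0,0,1,0,0,0,0,0,0,1,-0.0015,0,0.0018,0,-0.0167,0,1,-0.0016,0,0.0019,0,-0.0167,0,1,-0.0017,0,0.0021,0,-0.0167,0,1,-0.0017,0,0.0022,0,-0.0167,0,1,-0.0018,0,0.0024,0,-0.0167,0,1,0,0,0,0,0,0,1,0,0,0,0,0,0,1]

```text
clock: 11.28
tcp_pos: [0.5197, 0.3264, 0.0654]
ee_rot: [0.085, -0.092, 0.992, 0.008]
force: [-14.5, -2.4, 19.5]
gripper_width: 0.0171
gripper_force: 62.7
```

```bash
sed -i 's/from_euler("zy"/from_euler("ZY"/' h.py; sed -i 's|x0,y0=max(x0,0),max(y0,0)|x0,y0=int(np.clip(x0,0,512-400//sc)),int(np.clip(y0,0,384-600//sc))|' h.py; python3 - <<'E'
from h import *
o,Rs=scoop_now(); d=o-[.5527,.3323,0]; a=np.radians(10.5)
print("org tub",np.round([d[0]*np.cos(a)+d[1]*np.sin(a),-d[0]*np.sin(a)+d[1]*np.cos(a),o[2]],4),"pitch",np.degrees(np.arcsin(-Rs[2,0])), ctrl.sense()["force"],ctrl.sense()["clock"])
overlay("tilt",at=[.64,.34,.03])
E
```

```text
org tub [0.0669 0.0004 0.0128] pitch -9.762296072199641 [-14.51542737  -2.44883172  19.53890303] 11.275
```

View pics/tilt.png

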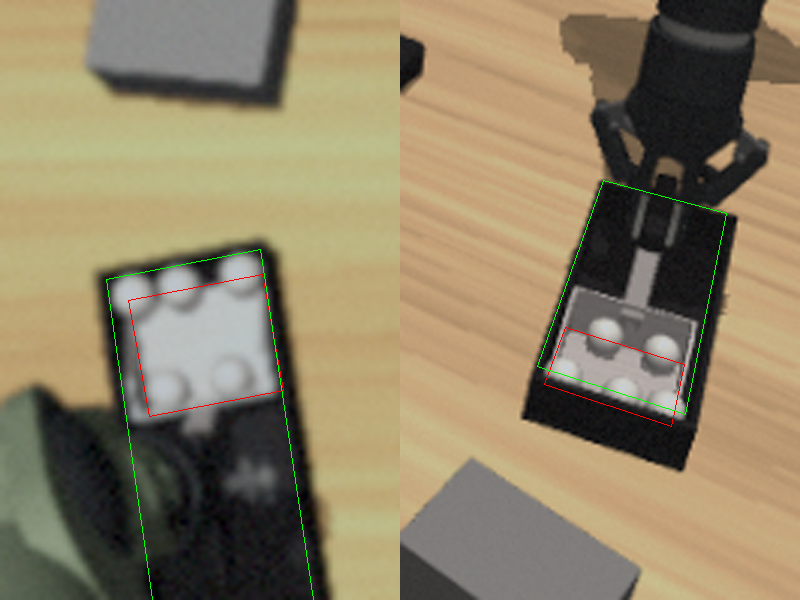

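```bash
python3 - <<'E'
from h import *
at=[.64,.34,.03]
def org(n,sc):
    x0,y0=np.int32(proj(n,[at])[0]-[200/sc,300/sc]); return np.array([np.clip(x0,0,512-400//sc),np.clip(y0,0,384-600//sc)])
T=np.array([(130,298),(180,287),(238,275),(165,390),(230,375)])/5-.5+org("top",5)
S=np.array([(165,375),(223,393),(267,406),(204,336),(262,353)])/3-.5+org("scene",3)
o1,r1=ray("top",T); o2,r2=ray("scene",S); a=np.radians(10.5); U=np.array([[np.cos(a),np.sin(a)],[-np.sin(a),np.cos(a)]])
o,Rs=scoop_now()
for u,v in zip(r1,r2):
    k=np.linalg.lstsq(np.c_[u,-v],o2-o1,rcond=None)[0]; p,q=o1+u*k[0],o2+v*k[1]; m=(p+q)/2
    print("tub",np.round(np.r_[U@(m[:2]-[.5527,.3323]),m[2]]*1000),"scoop",np.round(Rs.T@(m-o)*1000),"gap",np.round(np.linalg.norm(p-q)*1000,1))
E
```

```text
tub [105.   1.  52.] scoop [44.  1. 32.] gap 69.1
tub [103.   8.  34.] scoop [39.  7. 15.] gap 1.8
tub [103.   5.  24.] scoop [37.  5.  5.] gap 69.1
tub [43.  5. 32.] scoop [-21.   5.  23.] gap 42.3
tub [42.  8. 16.] scoop [-24.   7.   7.] gap 41.3
```

The front three beads sit right at the lip against the far wall (x≈101–103 mm in the tub), while two rest on the back of the pan. Continue: tilt further while driving the lip up and under them.

```bash
python3 - <<'E'
from h import *
def w(th,xm,zb=.0065):
    t=np.radians(th); xb=xm-.076*np.cos(t); return tcp_for(xb+.038*np.cos(t),0,zb+.038*np.sin(t),10.5,-th)
rows([w(10,.106),w(12,.109),w(14,.111),w(16,.112),w(18,.112),w(20,.112),w(20,.112,.012),w(20,.112,.020)])
print(ctrl.sense()["force"])
E
```

```text
[-0.0015 -0.0002  0.0004] [ 0.0004 -0.0021  0.0005]
[-0.0011  0.      0.0025] [-0.     -0.0167 -0.    ]
[-0.0002  0.      0.0024] [ 0.     -0.0167 -0.    ]
[ 0.0007 -0.      0.0023] [-0.     -0.0167  0.    ]
[0.0016 0.     0.0021] [-0.     -0.0167 -0.    ]
[ 0.0016 -0.      0.0021] [ 0.     -0.0167  0.    ]
[-0.0019  0.     -0.0052] [0. 0. 0.]
[-0.0027  0.     -0.0075] [0. 0. 0.]
[-15.63246868  -2.87279     19.65617748]
```

Call:
play_rows:
  plan: [-0.0015,0,0.0005,0,-0.002,0,1,-0.001,0,0.0025,0,-0.0167,0,1,0,0,0.0024,0,-0.0167,0,1,0.0007,0,0.0023,0,-0.0167,0,1,0.0016,0,0.0021,0,-0.0167,0,1,0.0016,0,0.0021,0,-0.0167,0,1,0,0,0,0,0,0,1]

```text
clock: 12.25
tcp_pos: [0.5233, 0.3269, 0.0526]
ee_rot: [0.175, -0.09, 0.98, 0.016]
force: [-8.2, -2.1, 11.3]
gripper_width: 0.0171
gripper_force: 61.6
```

```bash
python3 - <<'E'
from h import *
o,Rs=scoop_now(); d=o-[.5527,.3323,0]; a=np.radians(10.5)
print("org tub",np.round([d[0]*np.cos(a)+d[1]*np.sin(a),-d[0]*np.sin(a)+d[1]*np.cos(a),o[2]],4),"pitch",np.degrees(np.arcsin(-Rs[2,0])), ctrl.sense()["force"],ctrl.sense()["clock"])
overlay("tilt2",at=[.64,.34,.03])
E
```

```text
org tub [0.0784 0.0002 0.0192] pitch -20.268959076450802 [-8.22299329 -2.11431846 11.2787601 ] 12.25
```

View pics/tilt2.png

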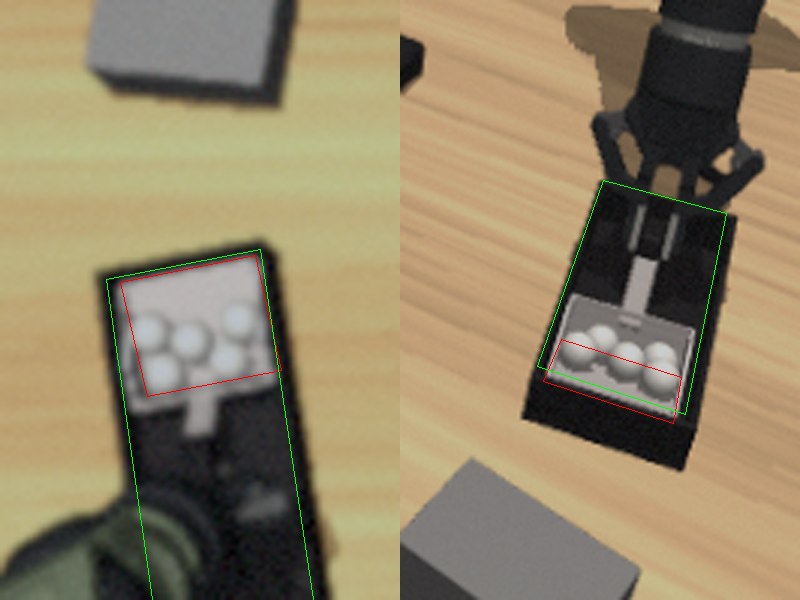

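All five beads lie in the pan, clustered at its back in both views. Now lift clear.

Call:
play_rows:
  plan: [0.0025,0,-0.004,0,0,0,1,-0.002,0,-0.011,0,0,0,1,-0.0055,0,-0.015,0,0,0,1,-0.0069,0,-0.0188,0,0,0,1,-0.0069,0,-0.0188,0,0,0,1,-0.0069,0,-0.0188,0,0,0,1,-0.0069,0,-0.0188,0,0,0,1,-0.0055,0,-0.015,0,0,0,1,-0.003,0,-0.008,0,0,0,1,0,0,0,0,0,0,1]

```text
clock: 13.6
tcp_pos: [0.519, 0.3258, 0.1872]
ee_rot: [0.176, -0.09, 0.98, 0.016]
force: [-0.3, 0.2, -4.8]
gripper_width: 0.0171
gripper_force: 59.2
```

```bash
python3 - <<'E'
from h import *
o,Rs=scoop_now(); s,Rn=pose()
yaw=np.degrees(np.arctan2(Rs[1,0],Rs[0,0])); print("org",np.round(o,4),"pitch",np.degrees(np.arcsin(-Rs[2,0])),yaw,s["force"],np.round(s["q"],2))
overlay("lift")   # saved, counted beads below
# scoop-frame bead check in the top image: bright round spots via Hough
B=np.array([.5135,-.350]); h=B/np.linalg.norm(B); hy=np.degrees(np.arctan2(h[1],h[0]))
m=B-h*.030                       # mouth target xy
pit=-20; Rsf=R.from_euler("ZY",[hy,pit],degrees=True).as_matrix()
org=np.array([*m,.17])-Rsf@[.038,0,.0015]
pf,Rf=tcp_for(*org,hy,pit,frame=False); print("final",pf,hy)
p0=s["tcp_pos"]; r0,a0=np.hypot(*p0[:2]),np.arctan2(p0[1],p0[0]); r1,a1=np.hypot(*pf[:2]),np.arctan2(pf[1],pf[0])
u=np.linspace(0,1,23)[1:]; v=u*u*(3-2*u)*.5+u*.5
rows([(np.array([(r0+(r1-r0)*t)*np.cos(a0+(a1-a0)*t),(r0+(r1-r0)*t)*np.sin(a0+(a1-a0)*t),p0[2]+(pf[2]-p0[2])*t]),Rt(yaw+(hy-yaw)*t,-20)) for t in v])
E
```

```text
org [0.6255 0.3454 0.1538] pitch -20.302987608020885 10.45612371428279 [-0.2531843   0.19441908 -4.79528124] [ 0.49  0.26 -0.48  0.49 -0.11  0.29]
final [ 0.37027294 -0.25237688  0.1895567 ] -34.27822045652891
[-0.0035 -0.0183 -0.0001] [0.0031 0.0016 0.0091]
[-0.0026 -0.0225  0.0009] [ 0.004 -0.     0.011]
[-0.0025 -0.0259  0.0008] [0.0046 0.     0.0128]
[-0.0023 -0.0289  0.0007] [0.0052 0.     0.0143]
[-0.0019 -0.0313  0.0006] [ 0.0057 -0.      0.0157]
[-0.0013 -0.0333  0.0004] [0.0062 0.     0.0169]
[-0.0006 -0.0348  0.0001] [ 0.0065 -0.      0.0179]
[ 0.0001 -0.0359 -0.0002] [0.0068 0.     0.0187]
[ 0.001  -0.0364 -0.0005] [0.007  0.     0.0193]
[ 0.0019 -0.0366 -0.0008] [0.0072 0.     0.0197]
[ 0.0027 -0.0363 -0.0011] [ 0.0072 -0.      0.0199]
[ 0.0036 -0.0356 -0.0014] [ 0.0072 -0.      0.0199]
[ 0.0043 -0.0345 -0.0017] [0.0072 0.     0.0197]
[ 0.0049 -0.0332 -0.0019] [0.007  0.     0.0193]
[ 0.0054 -0.0315 -0.0021] [ 0.0068 -0.      0.0187]
[ 0.0058 -0.0295 -0.0022] [0.0065 0.     0.0179]
[ 0.0059 -0.0274 -0.0023] [0.0062 0.     0.0169]
[ 0.0059 -0.0249 -0.0023] [ 0.0057 -0.      0.0157]
[ 0.0057 -0.0223 -0.0022] [0.0052 0.     0.0143]
[ 0.0053 -0.0195 -0.002 ] [0.0046 0.     0.0128]
[ 0.0048 -0.0166 -0.0018] [ 0.004 -0.     0.011]
[ 0.004  -0.0134 -0.0015] [0.0033 0.     0.009 ]
```

The load rose by 1.5 N, which matches five 28 g beads (1.37 N). Carrying over to the bowl.

Call:
play_rows:
  plan: [-0.003,-0.018,0,0.003,0.001,0.009,1,-0.0026,-0.0225,0.0009,0.004,0,0.011,1,-0.0025,-0.026,0.0008,0.0046,0,0.0128,1,-0.0023,-0.029,0.0007,0.0052,0,0.0143,1,-0.0019,-0.0313,0.0006,0.0057,0,0.0157,1,-0.0013,-0.0333,0.0004,0.0062,0,0.0169,1,-0.0006,-0.0348,0,0.0065,0,0.0179,1,0,-0.036,0,0.0068,0,0.0187,1,0.001,-0.0364,-0.0005,0.007,0,0.0193,1,0.0019,-0.0366,-0.0008,0.0072,0,0.0197,1,0.0027,-0.0363,-0.0011,0.0072,0,0.02,1]

```text
clock: 15.08
tcp_pos: [0.53, -0.0122, 0.188]
ee_rot: [0.174, 0.104, 0.979, -0.018]
force: [0.4, -0.5, -4.2]
gripper_width: 0.0165
gripper_force: 59.2
```

Call:
play_rows:
  plan: [0.0036,-0.0356,-0.0014,0.0072,0,0.02,1,0.0043,-0.0345,-0.0017,0.0072,0,0.0197,1,0.0049,-0.033,-0.0019,0.007,0,0.0193,1,0.0054,-0.0315,-0.002,0.0068,0,0.0187,1,0.0058,-0.0295,-0.0022,0.0065,0,0.0179,1,0.006,-0.0274,-0.0023,0.0062,0,0.0169,1,0.006,-0.025,-0.0023,0.0057,0,0.0157,1,0.0057,-0.0223,-0.0022,0.0052,0,0.0143,1,0.0053,-0.0195,-0.002,0.0046,0,0.0128,1,0.0048,-0.0166,-0.0018,0.004,0,0.011,1,0.004,-0.0134,-0.0015,0.0033,0,0.009,1,0,0,0,0,0,0,1]

```text
clock: 16.58
tcp_pos: [0.3698, -0.2527, 0.1884]
ee_rot: [0.167, 0.292, 0.941, -0.05]
force: [0.5, -0.1, -3.5]
gripper_width: 0.017
gripper_force: 59.2
```

```bash
python3 - <<'E'
from h import *
o,Rs=scoop_now(); s,Rn=pose(); a=np.degrees(np.arctan2(Rs[1,0],Rs[0,0]))
print("org",np.round(o,4),"pitch",np.degrees(np.arcsin(-Rs[2,0])),a,"roll",Rs[2,1],s["force"],np.round(s["q"],2),s["clock"])
B=np.array([.513,-.350]); hy=np.degrees(np.arctan2(B[1],B[0])); h=B/np.linalg.norm(B)
def mo(pit,z,back=.030):
    m=B-h*back; Rf=R.from_euler("ZY",[hy,pit],degrees=True).as_matrix(); return tcp_for(*(np.array([*m,z])-Rf@[.038,0,.0015]),hy,pit,frame=False)
print("mouth now",np.round(o+Rs@[.038,0,.0015],4),"want",np.round(B-h*.03,4))
im=ctrl.capture("top"); np.save("pics/b.npy",im)
hsv=cv2.cvtColor(im,cv2.COLOR_RGB2HSV)
P=[mo(-20,.15),mo(-20,.12),mo(-20,.095),mo(-14,.085)]+[mo(p,z) for p,z in((-6,.075),(0,.070),(5,.068),(10,.068),(15,.068),(20,.068),(26,.068),(32,.068),(38,.068),(44,.068))]
rows(P)
E
```

```text
org [ 0.4591 -0.3137  0.1546] pitch -20.05560128884877 -34.47164989557613 roll 0.0025251932046997105 [ 0.49913479 -0.08951645 -3.47181817] [-0.82 -0.07 -0.85  0.45  0.08 -0.2 ] 16.575
mouth now [ 0.4881 -0.3336  0.169 ] want [ 0.4882 -0.3331]
[ 0.0069 -0.0003  0.0177] [ 0.0012  0.0006 -0.0009]
[0.0103 0.     0.0282] [0. 0. 0.]
[0.0086 0.     0.0235] [0. 0. 0.]
[-0.0043  0.     -0.0036] [0.   0.05 0.  ]
[-0.0082  0.     -0.0075] [-0.      0.0667 -0.    ]
[-0.0072 -0.     -0.008 ] [-0.    0.05 -0.  ]
[-0.0064  0.     -0.0089] [-0.      0.0417  0.    ]
[-0.0064 -0.     -0.0109] [ 0.      0.0417 -0.    ]
[-0.0064  0.     -0.0109] [ 0.      0.0417 -0.    ]
[-0.0064  0.     -0.0109] [-0.      0.0417  0.    ]
[-0.0077 -0.     -0.013 ] [ 0.    0.05 -0.  ]
[-0.0077 -0.     -0.013 ] [-0.    0.05  0.  ]
[-0.0077  0.     -0.013 ] [-0.    0.05  0.  ]
[-0.0077 -0.     -0.013 ] [ 0.    0.05 -0.  ]
```

```bash
python3 - <<'E'
from h import *
overlay("pre",views=(("top",4),("scene",3)),at=[.48,-.33,.15])
E
```

```text
(no output)
```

View pics/pre.png

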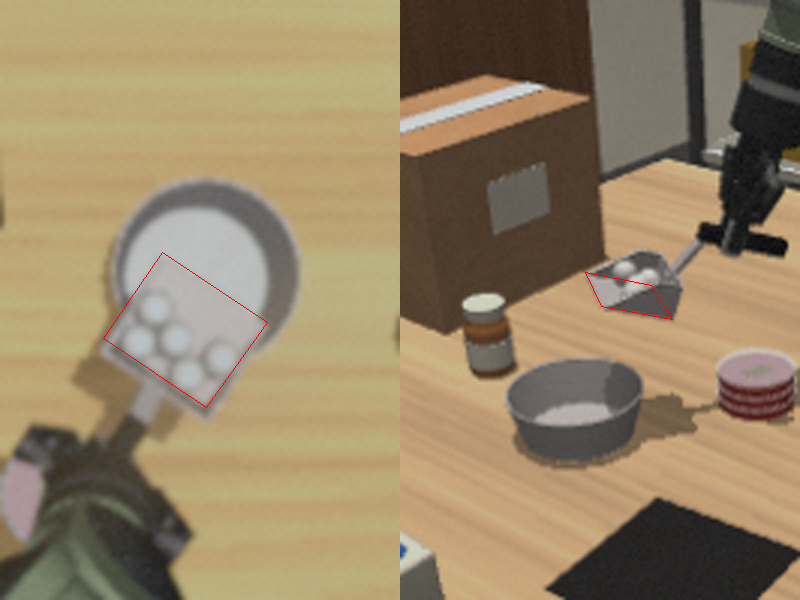

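Top view: all five beads are in the pan, at about (155,305), (175,338), (138,340), (187,373) and (222,357), and the mouth lies over the bowl. Lower and pour.

Call:
play_rows:
  plan: [0.0069,0,0.0177,0.001,0,-0.001,1,0.0103,0,0.0282,0,0,0,1,0.0086,0,0.0235,0,0,0,1,-0.0043,0,-0.0036,0,0.05,0,1,-0.0082,0,-0.0075,0,0.0667,0,1,-0.0072,0,-0.008,0,0.05,0,1,-0.0064,0,-0.0089,0,0.0417,0,1,-0.0064,0,-0.0109,0,0.0417,0,1,0,0,0,0,0,0,1,0,0,0,0,0,0,1]

```text
clock: 17.98
tcp_pos: [0.3945, -0.2676, 0.1561]
ee_rot: [-0.082, 0.293, 0.952, 0.025]
force: [-0.4, -0.2, -2.3]
gripper_width: 0.0169
gripper_force: 59.6
```

Call:
play_rows:
  plan: [-0.0064,0,-0.0109,0,0.0417,0,1,-0.0064,0,-0.0109,0,0.0417,0,1,0,0,0,0,0,0,1,-0.0077,0,-0.013,0,0.05,0,1,-0.0077,0,-0.013,0,0.05,0,1,-0.0077,0,-0.013,0,0.05,0,1,-0.0077,0,-0.013,0,0.05,0,1,0,0,0,0,0,0,1,0,0,0,0,0,0,1,0,0,0,0,0,0,1]

```text
clock: 19.23
tcp_pos: [0.4511, -0.3066, 0.2079]
ee_rot: [-0.356, 0.273, 0.887, 0.109]
force: [0.1, 0.2, -2.8]
gripper_width: 0.0169
gripper_force: 59.7
```

```bash
python3 - <<'E'
from h import *
o,Rs=scoop_now(); s,Rn=pose(); a=np.degrees(np.arctan2(Rs[1,0],Rs[0,0]))
print("mouth",np.round(o+Rs@[.038,0,.0015],4),"pitch",np.degrees(np.arcsin(-Rs[2,0])),a,s["force"],np.round(s["q"],2),s["clock"])
# mat from first top picture: centre, yaw (rubber top z=.004)
im=np.load("pics/top0.npy")
for c in blobs(im.max(2)<75,1500): print(rect(plane("top",c,.004)))
im=np.load("pics/scene0.npy")
for c in blobs(im.max(2)<60,1500): print("scene",rect(plane("scene",c,.004)))
# retreat: up 60 mm, level to 0
B=np.array([.513,-.350]); h=B/np.linalg.norm(B); hy=np.degrees(np.arctan2(B[1],B[0]))
def mo(pit,z,back=.030):
    m=B-h*back; Rf=R.from_euler("ZY",[hy,pit],degrees=True).as_matrix(); return tcp_for(*(np.array([*m,z])-Rf@[.038,0,.0015]),hy,pit,frame=False)
rows([mo(44,.09),mo(44,.12),mo(36,.13),mo(27,.13),mo(18,.13),mo(9,.13),mo(0,.13)])
E
```

```text
mouth [ 0.4891 -0.3324  0.0708] pitch 43.70350203580844 -34.22448667912877 [ 0.09954496  0.16227312 -2.84178744] [-0.69  1.01  0.67  2.   -0.07 -0.07] 19.225
(array([117.7, -82.9]), array([434.9, 202.5]), 84.4)
(array([  59.3, -610.5]), array([313.1, 564.2]), -56.6)
(array([557.8, 341. ]), array([245.7, 119.7]), 10.7)
(array([ 633.8, -104.9]), array([162.5, 164.1]), -85.1)
(array([567.8, 722.2]), array([ 78.7, 368. ]), -0.5)
(array([1005.2,  130.9]), array([581. , 147.7]), 89.9)
scene (array([966. , -62.5]), array([441.1, 127.3]), 89.8)
scene (array([533.3, 331.4]), array([293.3, 119.4]), 10.7)
scene (array([ 638.1, -102.1]), array([167.6, 166.9]), 4.8)
scene (array([-4134.8, -1010.2]), array([8554.5,  952.5]), 16.0)
scene (array([-2810.2, -3298.8]), array([7150.2,  520.8]), 40.7)
scene (array([-2510.9, -6304.4]), array([12340. ,  1224.7]), 62.5)
[ 0.0132 -0.001  -0.0144] [-0.0006  0.0025  0.0005]
[ 0.0208 -0.     -0.0216] [0. 0. 0.]
[0.0151 0.     0.0113] [ 0.     -0.0667 -0.    ]
[ 0.009  -0.      0.0209] [-0.    -0.075  0.   ]
[0.009  0.     0.0209] [ 0.    -0.075 -0.   ]
[0.009  0.     0.0209] [ 0.    -0.075  0.   ]
[0.009  0.     0.0209] [ 0.    -0.075  0.   ]
```

Call:
play_rows:
  plan: [0.0132,0,-0.0144,0,0,0,1,0.0208,0,-0.0216,0,0,0,1,0.0151,0,0.0113,0,-0.0667,0,1,0.009,0,0.0209,0,-0.075,0,1,0.009,0,0.0209,0,-0.075,0,1,0.009,0,0.0209,0,-0.075,0,1,0.009,0,0.0209,0,-0.075,0,1,0,0,0,0,0,0,1]

```text
clock: 20.23
tcp_pos: [0.3745, -0.2524, 0.1928]
ee_rot: [-0.005, 0.294, 0.956, 0.002]
force: [0.9, -0.4, -2.8]
gripper_width: 0.0169
gripper_force: 59.5
```

```bash
python3 - <<'E'
from h import *
s,Rn=pose(); p0=s["tcp_pos"]; o,Rs=scoop_now(); yaw=np.degrees(np.arctan2(Rs[1,0],Rs[0,0])); print(p0,yaw,s["clock"])
pf,Rf=tcp_for(.636,-.1035,.15,-9.2,0,frame=False); print(pf)
u=np.linspace(0,1,8)[1:]
rows([(p0+(pf-p0)*t,Rt(yaw+(-9.2-yaw)*t)) for t in u])
E
```

```text
[ 0.37447386 -0.25237609  0.19277254] -34.22341942191988 20.225
[ 0.54715774 -0.08911069  0.2189    ]
[-0.0072  0.0332 -0.0038] [ 0.0009 -0.0052 -0.0298]
[-0.0093  0.0326 -0.0037] [ 0.      0.     -0.0298]
[-0.0114  0.032  -0.0037] [ 0.      0.     -0.0298]
[-0.0133  0.0312 -0.0037] [ 0.      0.     -0.0298]
[-0.0152  0.0303 -0.0037] [ 0.      0.     -0.0298]
[-0.0171  0.0293 -0.0037] [ 0.      0.     -0.0298]
[-0.0189  0.0282 -0.0037] [ 0.      0.     -0.0298]
```

Call:
play_rows:
  plan: [-0.0072,0.0332,-0.0038,0.001,-0.005,-0.03,1,-0.0093,0.0326,-0.0037,0,0,-0.03,1,-0.0114,0.032,-0.0037,0,0,-0.03,1,-0.0133,0.0312,-0.0037,0,0,-0.03,1,-0.0152,0.0303,-0.0037,0,0,-0.03,1,-0.017,0.0293,-0.0037,0,0,-0.03,1,-0.019,0.0282,-0.0037,0,0,-0.03,1,0,0,0,0,0,0,1]

```text
clock: 21.22
tcp_pos: [0.5566, -0.0953, 0.223]
ee_rot: [0.005, 0.077, 0.997, -0.003]
force: [-0.4, -1.2, -2.5]
gripper_width: 0.0167
gripper_force: 59.6
```

```bash
python3 - <<'E'
from h import *
p,Rm=tcp_for(.636,-.1035,.004,-9.2,0,frame=False); to(p,Rm); print(p)
im=ctrl.capture("top"); w=np.int32(proj("top",[[.513,-.35,.03]])[0]); m2=np.int32(proj("top",[[.63,-.10,.1]])[0])
c1=cv2.resize(im[w[1]-30:w[1]+30,w[0]-30:w[0]+30],(400,400),interpolation=cv2.INTER_CUBIC)
c2=cv2.resize(im[m2[1]-40:m2[1]+40,m2[0]-40:m2[0]+40],(400,400),interpolation=cv2.INTER_CUBIC)
g=ctrl.capture("scene"); w=np.int32(proj("scene",[[.513,-.35,.03]])[0]); m2=np.int32(proj("scene",[[.55,-.10,.1]])[0])
print(w,m2); c3=cv2.resize(g[max(w[1]-60,0):w[1]+60,max(w[0]-60,0):w[0]+180],(400,200))
c4=np.zeros((200,400,3),np.uint8)
cv2.imwrite("pics/fin.png",np.hstack([c1,np.vstack([c3,cv2.resize(c2,(400,200))])])[:,:,::-1])
E
```

```text
t 21.23 tcp [ 0.5566 -0.0953  0.223 ] shift [0.0117 0.0055 0.15  ] turn [-0.0026  0.0046  0.003 ] w 0.0167 F [-0.4 -1.2 -2.5]
[ 0.54715774 -0.08911069  0.0729    ]
[190 186] [243 197]
```

View pics/fin.png

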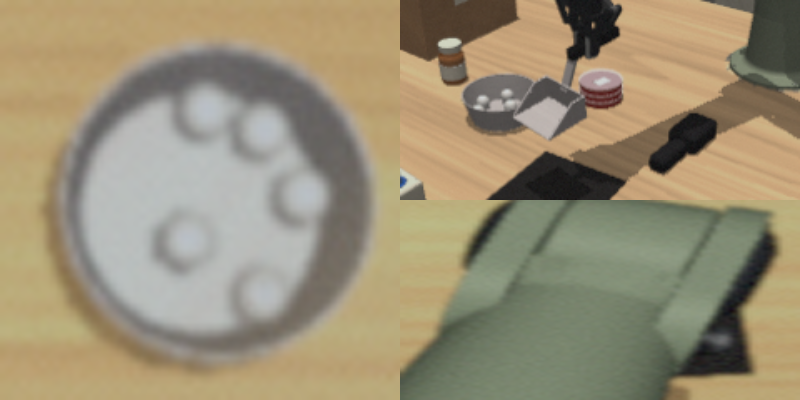

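All five beads are in the bowl, the pan is empty, and bowl and bystanders look unmoved. Lower onto the mat.

Call:
play_rows:
  plan: [0.0117,0.0055,0,-0.0026,0.0046,0.003,1,0,0,0.04,0,0,0,1,0,0,0.04,0,0,0,1,0,0,0.035,0,0,0,1,0,0,0.02,0,0,0,1,0,0,0.008,0,0,0,1,0,0,0,0,0,0,1,0,0,0,0,0,0,1]

```text
clock: 22.32
tcp_pos: [0.5438, -0.0899, 0.0785]
ee_rot: [-0.001, 0.082, 0.997, 0.0]
force: [-0.4, -0.6, -0.7]
gripper_width: 0.0171
gripper_force: 60.2
```

```bash
python3 - <<'E'
from h import *
p,Rm=tcp_for(.636,-.1035,.004,-9.2,0,frame=False); to(p,Rm)
E
```

```text
t 22.32 tcp [ 0.5438 -0.0899  0.0785] shift [-0.0032  0.0013  0.0056] turn [-0.     -0.0009 -0.002 ] w 0.0171 F [-0.4 -0.6 -0.7]
```

Call:
play_rows:
  plan: [-0.003,0.001,0.002,0,0,0,1,0,0,0.002,0,0,0,1,0,0,0,0,0,0,1,0,0,0,0,0,0,1]

```text
clock: 22.82
tcp_pos: [0.5477, -0.0894, 0.0748]
ee_rot: [-0.001, 0.082, 0.997, -0.0]
force: [-5.2, 0.8, 6.9]
gripper_width: 0.0174
gripper_force: 61.4
```

```bash
python3 - <<'E'
from h import *
p,Rm=tcp_for(.636,-.1035,.004,-9.2,0,frame=False); to(p,Rm); print(ctrl.sense()["wrist_torque"])
g=ctrl.capture("scene"); np.save("pics/land.npy",g)
# pitch of the pan: mouth corners predicted versus bright floor outline in the scene view
o,Rs=scoop_now(); c=[o+Rs@np.array(q)/1000 for q in((38,45,1.5),(38,-45,1.5),(-38,-45,40),(-38,45,40))]; print(np.round(proj("scene",c)))
hsv=cv2.cvtColor(g,cv2.COLOR_RGB2HSV); w=proj("scene",[o])[0]
for b in blobs((hsv[...,1]<60)&(hsv[...,2]>70),200):
    if np.linalg.norm(b.mean(0)-w)<30: print(cv2.approxPolyDP(b.astype(np.int32),3,True)[:,0].tolist())
E
```

```text
t 22.82 tcp [ 0.5477 -0.0894  0.0748] shift [0.0006 0.0002 0.0019] turn [-0.0003 -0.0006 -0.0017] w 0.0174 F [-5.2  0.8  6.9]
[-0.05871655  0.51453378 -0.04919291]
[[223. 253.]
 [202. 238.]
 [223. 215.]
 [244. 229.]]
[[236, 208], [231, 221], [223, 216], [217, 218], [203, 237], [223, 254], [244, 240], [244, 229], [236, 224], [240, 211]]
```

Measured pan corners match the prediction within 1 px and contact is felt. Release and retreat upward.

Call:
play_rows:
  plan: [0,0,0.001,0,0,0,1,0,0,0,0,0,0,-1,0,0,0,0,0,0,-1,0,0,0,0,0,0,-1,0,0,0,0,0,0,-1,0,0,0,0,0,0,-1,0,0,0,0,0,0,-1,0,0,0,0,0,0,-1,0,0,-0.02,0,0,0,-1,0,0,-0.05,0,0,0,-1,0,0,-0.05,0,0,0,-1,0,0,-0.05,0,0,0,-1]

```text
clock: 24.38
tcp_pos: [0.5478, -0.0891, 0.2445]
ee_rot: [-0.001, 0.082, 0.997, 0.0]
force: [0.3, -0.7, -0.7]
gripper_width: 0.0855
gripper_force: 0.0
```

```bash
python3 - <<'E'
from h import *
s,_=pose(); print(s["clock"],s["tcp_pos"],s["gripper_width"],s["force"])
g=ctrl.capture("scene"); hsv=cv2.cvtColor(g,cv2.COLOR_RGB2HSV); w=proj("scene",[[.636,-.1035,.004]])[0]
for b in blobs((hsv[...,1]<60)&(hsv[...,2]>70),200):
    if np.linalg.norm(b.mean(0)-w)<30: print(cv2.approxPolyDP(b.astype(np.int32),3,True)[:,0].tolist())
a=np.radians(-9.2); Rz=np.array([[np.cos(a),-np.sin(a)],[np.sin(a),np.cos(a)]])
print(np.round(proj("scene",[[*(np.array([.636,-.1035])+Rz@[x/1000,y/1000]),.004+z/1000] for x,y,z in((38,45,1.5),(38,-45,1.5),(-38,-45,40),(-38,45,40))])))
# beads in the bowl, and change vs start picture elsewhere
for n in("scene",):
    d=(np.abs(g.astype(int)-np.load("pics/scene0.npy")).max(2)>45)
    print([np.round(b.mean(0)).tolist() for b in blobs(d,60)])
q=g[int(proj("scene",[[.513,-.35,.03]])[0][1])-25:,:]
print(beads("scene",g,z=.0175,roi=[[.513+.07*np.cos(t),-.35+.07*np.sin(t),.03] for t in np.linspace(0,6.2,24)],thr=150))
E
```

```text
24.375 [ 0.54775073 -0.08908603  0.24448198] 0.08545818249404077 [ 0.28041241 -0.74769108 -0.65910887]
[[237, 209], [231, 222], [223, 216], [217, 218], [203, 237], [223, 254], [244, 240], [244, 229], [236, 224], [240, 212]]
[[223. 254.]
 [202. 238.]
 [223. 216.]
 [244. 230.]]
[[400.0, 313.0], [385.0, 308.0], [370.0, 304.0], [402.0, 299.0], [376.0, 291.0], [303.0, 253.0], [386.0, 185.0], [426.0, 111.0], [336.0, 107.0], [432.0, 90.0], [399.0, 84.0], [362.0, 82.0], [337.0, 64.0], [401.0, 13.0], [329.0, 5.0], [260.0, 139.0], [212.0, 43.0]]
[(array([ 501.8, -353.3]), 53), (array([ 514.1, -406.2]), 14), (array([ 467.2, -383.9]), 14)]
```

Call:
play_rows:
  plan: [0,0,0,0,0,0,-1,0,0,0,0,0,0,-1,0,0,0,0,0,0,-1,0,0,0,0,0,0,-1]

```text
clock: 24.92
tcp_pos: [0.5474, -0.089, 0.2417]
ee_rot: [-0.002, 0.082, 0.997, 0.0]
force: [0.2, 1.0, 0.4]
gripper_width: 0.0852
gripper_force: 0.0
```

```bash
python3 -c "
from bench import ctrl
print(ctrl.job_done())"
```

```text
the job is handed in; nothing more can be done
None
```

I handed the job in at about 25 s: all five beads are in the bowl, the scoop is standing upright at the middle of the mat, and the last pictures show nothing else moved; no verdict came back.

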